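# Seat a drill jig on the hidden pin of a ski binding plate

### The job

Pick up the aluminium drill jig by its green handle and set it down astride the clamped ski, resting on the binding plate's pin with the jig's hole about 20 to 30 mm short of the pin on either side. Still holding it, slide it along the ski until it drops over the pin, then press it fully home against the sprung orange plungers and finish like that: handle gripped, jig held pressed down, not let go. Leave the bottle, the red box and the blue spool alone.

Things in the scene. Friction and masses are not known exactly. Their poses are not given: they have to be found in the camera images.
- ski: Yellow ski, about 1.5 m long, 68 mm wide and 15 mm thick in the middle, clamped on two timber blocks by red-handled clamps 400 mm either side of its middle (clamp tops 213 mm above the bench). Top face 65 mm above the bench; free underneath between the blocks. Origin on the bench under the ski's middle; y runs along the ski, x across, z up.
- plate: Black binding plate fixed on the ski, 70 mm wide (x), 160 mm along the ski (y), 6 mm thick, its top 71 mm above the bench; up to 40 mm off the ski's middle along it. In its centre stands a steel pin, 12 mm in diameter, 12 mm high, tapered to 6 mm over the last 3.5 mm. Two orange plungers, 14 mm in diameter, stand 36 mm either side of the pin along the ski. Origin: centre of the underside.
- pin_foot (a point): The foot of the pin: on its axis, at the level of the black plate's top face. Axes as the plate's: y along the ski, z up. The pin's tip is 12 mm above this point.
- lifter (a joint): How far the two orange plungers (one sprung part) are pushed down, in m: 0 = up, 5 mm above the plate; 0.005 = fully down, flush with it. They take 6 N to start moving, 12 N in all to go fully down: the jig's weight (about 4 N) does not press them in, and they lift the jig again when it is not held down.
- jig: Loose drill jig, 0.4 kg, feet down on the bench: aluminium plate 120 mm long (y), 86 wide (x), 14 thick, with a cheek down each long side reaching 26 mm below the plate. The channel between them, open at both ends, is 74 mm wide (the lowest 8 mm flares out). A green handle, 24 wide (x), 56 long (y), 42 high, stands on its middle. Same if half turned. Origin: under its middle, level with the feet.
- jig_hole (a point): Centre of the mouth of the blind hole (15 mm in diameter, 14 deep) in the underside of the jig's plate, right below the handle, 26 mm above the feet, not visible from above. It coincides with pin_foot when the jig is fully home, is 5 mm above it with the jig resting on the plungers, 12 mm above with the jig riding on the pin's tip.
- jig_grip (a point): Point in the middle of the green handle, 24 mm above the top face of the jig's plate (64 mm above the feet, 18 mm below the handle's top) at which to grip it across x. Axes as the jig's.
- bottle: Bystander: amber bottle with a white cap, 60 mm in diameter, 120 mm high, standing on the bench. Origin at the centre of its bottom.
- redbox: Bystander: open red parts box, 75 x 110 mm, 40 mm high. Origin at the centre of its bottom.
- spool: Bystander: blue spool, 80 mm in diameter, 44 mm high, on the bench beyond the ski. Origin at the centre of its bottom.

How it is judged:
On the way, in this order (a step that is already met when the one before it is completed fails the run):
1. the jig, held, sits astride the ski and rests on the pin with its hole 8 to 50 mm away from the pin (horizontal distance between jig_hole and pin_foot between 0.008 and 0.05 m and z of jig_hole in the frame of pin_foot between 0.007 and 0.017 m and angle between the y axis of jig and the y axis of plate, either way round below 0.12 rad and contact force between jig and plate above 0.3 N and contact force between the fingers and jig above 0.5 N), for 0.1 s.
2. the jig has dropped over the pin (horizontal distance between jig_hole and pin_foot below 0.003 m and z of jig_hole in the frame of pin_foot below 0.0075 m and contact force between the fingers and jig above 0.5 N), for 0.1 s.
At the end, for the whole second after the job is handed in: The jig is on the pin (hole within 3 mm of the pin's axis), its plate flush on the binding plate within 1.5 mm and level within 0.05 rad, the plungers pushed in more than 4 of their 5 mm, and the fingers are still on it, holding it down and still (horizontal distance between jig_hole and pin_foot below 0.003 m and z of jig_hole in the frame of pin_foot below 0.0015 m and value of joint lifter above 0.004 m and angle between jig's own z axis and vertical below 0.05 rad and angle between the y axis of jig and the y axis of plate, either way round below 0.1 rad and contact force between the fingers and jig above 1 N and linear speed of jig below 0.02 m/s); the arm keeps its last pose, push and grip.
It fails at once if the bottle is pushed away or tipped over (distance of bottle from where it was at the start of the episode above 0.03 m or angle between bottle's own z axis and vertical above 0.3 rad).
It fails at once if the red box is pushed away or tipped over (distance of redbox from where it was at the start of the episode above 0.03 m or angle between redbox's own z axis and vertical above 0.3 rad).
It fails at once if the blue spool is pushed away or tipped over (distance of spool from where it was at the start of the episode above 0.03 m or angle between spool's own z axis and vertical above 0.3 rad).
It also fails if it takes over 51 s, if anything falls off the work surface, if the arm or the gripper's body presses on something with over 40 N, if the wrist force passes 120 N, or if a joint passes its speed limit or range.

### The arm

A 6-joint arm with a two-finger parallel gripper is mounted at the origin on the work surface. World frame = base frame: x ahead of the robot, y to its left, z up, the work surface at z = 0. Lengths are in m, angles in rad, forces in N, time in s.
With the tool pointing down it reaches from about 0.35 to 0.975 m from the base axis. Payload 4.9 kg.
Tool frame: the origin (TCP) lies on the centre line of the jaws, within the pads' length; the fingertips stand 11 mm ahead of it and the grasp point (between the pads) lies 8 mm behind it; z points along the fingers, x is the direction in which the jaws open and shut, and the axes are right-handed (so a half turn about z gives the same grasp; the last joint's range is limited). The gripper opens to 85 mm and grips with 20 to 120 N. Pads are 22 mm wide; open, the fingers measure 114 mm over their backs; the gripper's body (76 mm by 85 mm) begins 54 mm behind the grasp point. The pads swing forward as they close: fully open they stand 13 mm farther back than shut.
Start: joints at [1.118, 0.053, 1.613, -0, 1.476, -0.119], TCP at [0.205, 0.59, 0.242] pointing down, gripper open.
Joint ranges: [-3.01, 3.01], [-1.01, 2.22], [0.06, 2.58], [-1.02, 4.17], [0.09, 2.62], [-3.14, 3.14]. Speed limits (rad/s): [2.57, 2.57, 3.14, 3.14, 3.14, 3.14].

### API

Orientations are given as a unit quaternion [x, y, z, w].
In Python, from workcell import env gives the robot as it stands. The module is installed in compiled form; this text tells all that it offers.
- The arm moves only by the shell command python3 -m creep 'ROWS' [FORCE]. ROWS is a JSON object of lists of equal length, an entry for each row: "translation": the shift along the world's x, y, z scaled (see below), a list of three; "dr": the turn, a rotation vector about the world's x, y, z scaled (see below), a list of three; "fingers": the gripper command: -1 is shut, 1 is fully open, values between are in proportion. A call has exactly 8 rows; each row shifts and turns the commanded pose from where the row before left it; what a row does not reach is not made up. The controller multiplies each number of a shift by 0.075 m and each number of a turn by 0.5 rad. A row lasts 1/12 s, in which the tool goes at most 41.7 mm and 7.16 degrees, less where a joint would pass 70% of its speed; a pose out of reach is approached as far as the arm can. A call with a number of a shift or a turn outside -1 to 1 is refused whole. A call with a gripper value outside its range is refused whole. The fingers move at their own pace and stop on an object; FORCE is the grip in N (left out, the last holds). Time passes only in rows, so rows that do not move let the fingers close, or fill a call up. It gives the time, the measured TCP pose, the force and the opening at its end, in the units of the state.
- env.get_obs(): the state, without advancing time (a new reading comes with each control period).
- env.capture(name): name is "scene" or "top" or "wrist"; returns a dict with "frame" (384x512x3 uint8, red, green, blue), "intrinsics" (3x3 intrinsics, pixels), "R" (3x3) and "t" (3): a world point X has camera coordinates R X + t; the wrist camera has in their place "hand_eye" (4x4, takes a point from camera to tool coordinates, whose origin is the TCP and whose axes are the tool frame's). Camera axes: x right, y down, z forward; pixel columns grow to the right and rows downward; lengths in m; the calibration is good to about 2 mm. A picture is of the moment at which its call begins: read the wrist's pose just before it. There is no depth.
- env.close_job(): hands the job in, once; it reports no verdict.
The state is a dict: "clock": time; "joints": joint angles; "joint_vel": joint speeds; "joint_efforts": joint torques, N m; "ee_pos": TCP position; "orientation": TCP orientation; "wrist_force": force on the tool from outside, world axes, zero at the start; "torque": the same for the moment, N m; "width": finger opening in m.
Only numpy, scipy, OpenCV 4.12 (cv2) and the standard library are available. Lean on these libraries where they do the work, as an engineer would, in place of code of your own. Each camera call takes 0.05 s, during which the arm holds its last target. There are 200 camera calls.

## Working session

There is one attempt and no reset: what is moved stays moved. The work goes in short steps, Python scripts to look and compute and a shell command to move; the robot and the scene stay as the last step left them, time stands still between calls to the robot, and variables do not carry over. Pictures are saved under pics/ and viewed, about 8 in all and at most 12, crops included, and the job is handed in when it is done.

```bash
mkdir -p pics
cat > h.py <<'E'
import numpy as np, cv2
from workcell import env
from scipy.spatial.transform import Rotation as Rn
def cap(n,f):
    c=env.capture(n); cv2.imwrite('pics/'+f,cv2.cvtColor(c['frame'],cv2.COLOR_RGB2BGR)); np.savez('pics/'+f+'.npz',**c); return c
def load(f): return dict(np.load('pics/'+f+'.npz'))
def back(c,u,v,z):
    K,R,t=c['intrinsics'],c['R'],c['t']
    d=R.T@np.linalg.solve(K,[u,v,1]); o=-R.T@t
    return o+d*(z-o[2])/d[2]
def proj(c,X):
    p=(c['R']@np.atleast_2d(X).T).T+c['t']; p=p@c['intrinsics'].T; return p[:,:2]/p[:,2:]
E
python3 - <<'E'
from h import *
a=cap('top','t0.png');b=cap('scene','s0.png')
for c in(a,b): print(c['intrinsics'].round(1).tolist(),(-c['R'].T@c['t']).round(3),c['R'].round(3).tolist())
o=env.get_obs();print(o)
im=np.hstack([cv2.imread('pics/t0.png')]);cv2.imwrite('pics/t0b.png',cv2.resize(im,(800,600),interpolation=2))
E
```

```text
[[360.5, 0.0, 262.7], [0.0, 360.5, 190.5], [0.0, 0.0, 1.0]] [ 0.57  -0.012  0.788] [[0.024, -0.999, -0.041], [-0.997, -0.021, -0.069], [0.068, 0.043, -0.997]]
[[381.2, 0.0, 255.0], [0.0, 381.2, 182.9], [0.0, 0.0, 1.0]] [1.129 0.229 0.826] [[-0.375, 0.927, -0.016], [0.756, 0.295, -0.585], [-0.537, -0.232, -0.811]]
{'clock': 0.1, 'joints': array([ 1.11799159e+00,  5.32951531e-02,  1.61415185e+00, -4.47490211e-05,
        1.47600951e+00, -1.18995620e-01]), 'joint_vel': array([ 0.00177371, -0.00171577, -0.00251605, -0.00019749, -0.0011649 ,
        0.00017035]), 'joint_efforts': array([ 1.38012783e-04, -3.94907105e+01, -3.71361351e+01, -7.80937648e-05,
        3.99779718e-03, -1.08001527e-05]), 'ee_pos': array([0.2045459 , 0.59000419, 0.24118616]), 'orientation': array([ 8.14751207e-01,  5.79809970e-01, -8.07403689e-04,  4.65932449e-04]), 'wrist_force': array([ 0.2600405 , -0.71745201, -0.08215643]), 'torque': array([-0.05674266, -0.00276167,  0.01019441]), 'width': 0.0854673522558067}
```

View pics/t0b.png

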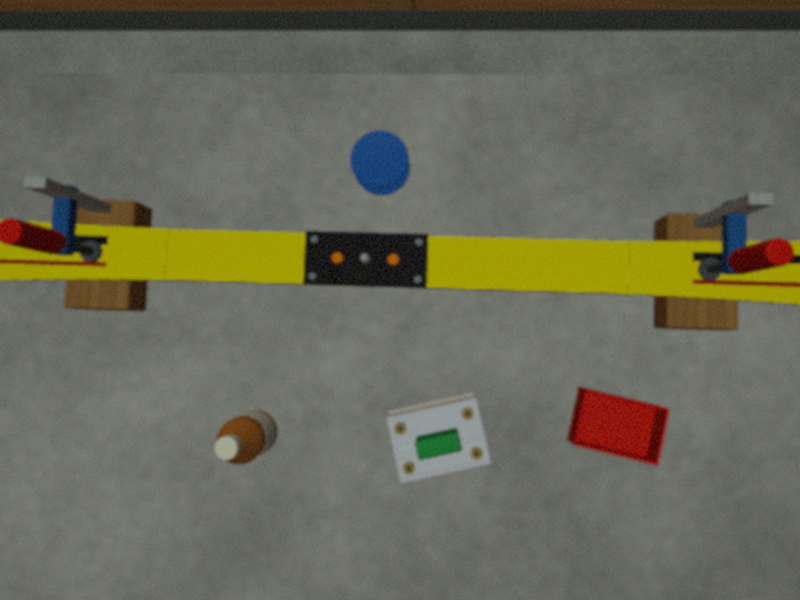

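View pics/s0.png

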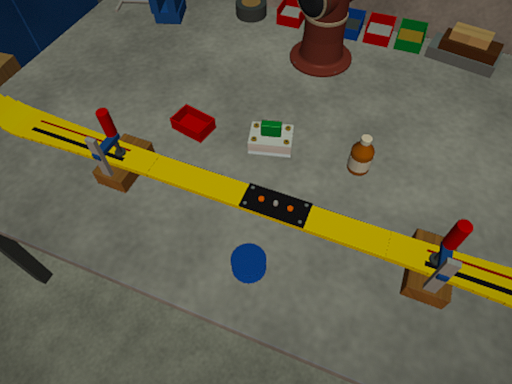

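The top view shows the plate around (365,258), with plungers at (337,257) and (393,260) and the pin between them. The jig's green handle is at (438,443), the bottle at (240,440), the box at (618,425) and the spool at (380,162), all in 800x600 pixels. The scene view agrees. Next I'll turn these into positions.

Run:
```python
from h import *
for f in('t0.png','s0.png'):
    c=load(f);im=c['frame'];hsv=cv2.cvtColor(im,cv2.COLOR_RGB2HSV);H,S,V=[hsv[...,i].astype(int) for i in range(3)]
    def blobs(m,lo,hi):
        n,l,s,ce=cv2.connectedComponentsWithStats(m.astype(np.uint8),connectivity=8)
        return [(i,s[i],ce[i],l==i) for i in range(1,n) if lo<s[i][4]<hi]
    print(f)
    pl=[]
    for i,s,ce,m in blobs((H>5)&(H<18)&(S>170)&(V>120),8,120): print(' orange',ce.round(1),s[4],back(c,*ce,0.076).round(4))
    for i,s,ce,m in blobs((H>50)&(H<75)&(S>150),80,900):
        r=cv2.minAreaRect(np.argwhere(m)[:,::-1].astype(np.float32)); print(' green',ce.round(1),s,r, back(c,*ce,.082).round(4))
        q=np.array([back(c,*p,.082)[:2] for p in cv2.boxPoints(r)]);print(q.round(4).tolist())
    # bright jig top
    for i,s,ce,m in blobs((S<60)&(V>140),300,6000):
        hull=cv2.convexHull(np.argwhere(m)[:,::-1].astype(np.float32))
        r=cv2.minAreaRect(hull);q=np.array([back(c,*p,.040)[:2] for p in cv2.boxPoints(r)]);print(' white',ce.round(1),s[4],q.round(4).tolist(),'mid',q.mean(0).round(4))
    for i,s,ce,m in blobs((V<60),1000,5000):
        r=cv2.minAreaRect(np.argwhere(m)[:,::-1].astype(np.float32));q=np.array([back(c,*p,.071)[:2] for p in cv2.boxPoints(r)]);print(' black',ce.round(1),s[4],q.round(4).tolist(),'mid',q.mean(0).round(4))
c=load('t0.png')
for n,u,v,z in(('pin',365,258,.083),('bottle cap',227,448,.12),('box',618,425,.04),('spool',380,162,.044)): print(n,back(c,u*.64,v*.64,z).round(3))
im=cv2.imread('pics/t0.png');a=cv2.resize(im[140:190,185:285],(800,400),interpolation=2)
b=cv2.resize(im[245:315,240:320],(686,600),interpolation=2)
cv2.imwrite('pics/c1.png',b)
```

```text
t0.png
 orange [505.8 158.6] 10 [ 0.6911 -0.4523  0.076 ]
 orange [215.5 164.5] 32 [0.6692 0.114  0.076 ]
 orange [251.2 165.6] 35 [0.6683 0.0422 0.076 ]
 orange [ 27.2 167.3] 11 [0.6563 0.5016 0.076 ]
 orange [ 55.  168.9] 11 [0.6541 0.443  0.076 ]
 green [280.  283.8] [267 276  27  17 328] ((279.941162109375, 283.7353210449219), (12.690433502197266, 26.03165626525879), 77.47119140625) [ 0.4392 -0.0198  0.082 ]
[[0.4448, 0.0075], [0.4571, -0.0412], [0.4338, -0.0469], [0.4215, 0.0017]]
 white [280.1 280.9] 1692 [[0.4629, 0.0478], [0.4916, -0.0683], [0.4093, -0.0878], [0.3805, 0.0271]] mid [ 0.4361 -0.0203]
 black [233.7 165.6] 2341 [[0.635, 0.1557], [0.7033, 0.1565], [0.7016, 0.0004], [0.634, 0.0007]] mid [0.6685 0.0783]
s0.png
 orange [260.7 198.2] 30 [0.6684 0.0439 0.076 ]
 orange [289.6 207.8] 30 [0.6689 0.1158 0.076 ]
 green [410.7  35.7] [394  18  34  36 535] ((410.5294494628906, 35.382347106933594), (26.92145347595215, 32.49977493286133), 14.03624439239502) [-0.1051  0.2702  0.082 ]
[[-0.0189, 0.2295], [-0.2099, 0.2226], [-0.2004, 0.3117], [-0.0135, 0.3116]]
 green [270.6 128.2] [261 120  20  17 294] ((270.57379150390625, 128.18853759765625), (19.827327728271484, 14.938397407531738), 5.19442892074585) [ 0.4534 -0.0124  0.082 ]
[[0.4856, -0.0302], [0.433, -0.047], [0.4201, 0.0055], [0.4728, 0.0206]]
 white [270.3 142. ] 934 [[0.5236, -0.0542], [0.4074, -0.0931], [0.3784, 0.0289], [0.4952, 0.0596]] mid [ 0.4512 -0.0147]
 black [15.  34.5] 1583 [[0.2761, -1.2303], [0.1467, -1.2075], [0.4099, -0.8267], [0.5101, -0.8601]] mid [ 0.3357 -1.0311]
 black [52.1 16.5] 2270 [[0.1671, -1.1633], [0.0507, -0.8486], [0.3129, -0.6624], [0.416, -0.9355]] mid [ 0.2367 -0.9024]
 black [275.9 204.8] 1543 [[0.7043, 0.0018], [0.6325, -0.0078], [0.6349, 0.1603], [0.7036, 0.1624]] mid [0.6688 0.0792]
pin [0.668 0.077 0.083]
bottle cap [0.433 0.229 0.12 ]
box [ 0.462 -0.253  0.04 ]
spool [0.804 0.065 0.044]
```

```bash
for i in 1 2 3; do python3 -m creep '{"translation":[[0.129,-0.339,-0.022],[0.129,-0.339,-0.022],[0.129,-0.339,-0.022],[0.129,-0.339,-0.022],[0.129,-0.339,-0.022],[0.129,-0.339,-0.022],[0.129,-0.339,-0.022],[0.129,-0.339,-0.022]],"dr":[[0,0,-0.083],[0,0,-0.083],[0,0,-0.083],[0,0,-0.083],[0,0,-0.083],[0,0,-0.083],[0,0,-0.083],[0,0,-0.083]],"fingers":[1,1,1,1,1,1,1,1]}'; done
python3 - <<'E'
from h import *
# ski yaw from yellow edges
c=load('t0.png');hsv=cv2.cvtColor(c['frame'],cv2.COLOR_RGB2HSV)
m=(abs(hsv[...,0].astype(int)-28)<8)&(hsv[...,1]>150)
for u0,u1 in((110,190),(280,400)):
  e=[]
  for u in range(u0,u1,3):
    v=np.where(m[120:220,u])[0]+120
    e.append([back(c,u,v.min()-.5,.065)[:2],back(c,u,v.max()+.5,.065)[:2]])
  e=np.array(e);mid=e.mean(1);print('fit x=a*y+b',np.polyfit(mid[:,1],mid[:,0],1),'width',np.diff(e[...,0]).mean(), mid.mean(0))
print(env.get_obs()['joints'])
cap('wrist','w1.png')
E
```

```text
clock: 0.77
ee_pos: [0.2821, 0.3857, 0.2284]
orientation: [0.9, 0.436, -0.0, 0.0]
wrist_force: [0.1, -0.9, -0.4]
width: 0.0853
clock: 1.43
ee_pos: [0.3595, 0.1824, 0.2154]
orientation: [0.96, 0.282, -0.0, 0.0]
wrist_force: [-0.1, -0.2, 0.4]
width: 0.0854
clock: 2.1
ee_pos: [0.4369, -0.021, 0.2022]
orientation: [0.993, 0.119, -0.0, -0.0]
wrist_force: [0.7, 0.0, 0.1]
width: 0.0851
fit x=a*y+b [0.01198041 0.66712498] width -0.06689958889593074 [0.67015967 0.25330397]
fit x=a*y+b [0.01060899 0.66765709] width -0.0668572982748793 [ 0.66625614 -0.13205354]
[-2.18628693e-01 -3.97158274e-01  2.07533308e+00  9.60006918e-05
  1.46388089e+00 -4.57290077e-01]
```

View pics/w1.png

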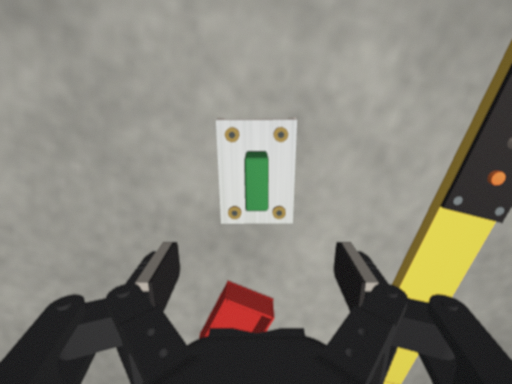

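The wrist view shows the jig square to the jaws, its handle at about (257,181) and the plate centred near (257,172). Next I'll turn this into a position.

```bash
cat >> h.py <<'E'
def wcam(c,o):
    T=np.eye(4);T[:3,:3]=Rn.from_quat(o['orientation']).as_matrix();T[:3,3]=o['ee_pos']
    W=T@c['hand_eye'];c=dict(c);c['R']=W[:3,:3].T;c['t']=-W[:3,:3].T@W[:3,3];return c
E
python3 - <<'E'
from h import *
o=env.get_obs();c=wcam(load('w1.png'),o);im=c['frame'];hsv=cv2.cvtColor(im,cv2.COLOR_RGB2HSV).astype(int)
print('cam',(-c['R'].T@c['t']).round(3))
for n,m,z in(('green',(hsv[...,0]>45)&(hsv[...,0]<80)&(hsv[...,1]>120),.082),('white',(hsv[...,1]<60)&(hsv[...,2]>165),.04)):
    k,l,s,ce=cv2.connectedComponentsWithStats(m.astype(np.uint8));i=1+s[1:,4].argmax()
    r=cv2.minAreaRect(np.argwhere(l==i)[:,::-1].astype(np.float32));q=np.array([back(c,*p,z)[:2] for p in cv2.boxPoints(r)])
    e=[q[1]-q[0],q[2]-q[1]]
    print(n,s[i],q.mean(0).round(4),[(np.hypot(*d).round(4),np.degrees(np.arctan2(d[1],d[0])).round(2)) for d in e])
R=Rn.from_quat(o['orientation']).as_matrix();print('tool yaw',np.arctan2(R[1,0],R[0,0]))
E
```

```text
cam [0.42  0.054 0.333]
green [ 246  153   21   57 1171] [ 0.4369 -0.0195] [(np.float64(0.0188), np.float64(13.42)), (np.float64(0.0569), np.float64(-75.93))]
white [ 211  114   87  111 6299] [ 0.4341 -0.0224] [(np.float64(0.1262), np.float64(98.62)), (np.float64(0.0895), np.float64(11.75))]
tool yaw 0.23419950470993098
```

The handle and jaws agree to about 1 mm and 0.5°, so I'm descending and gripping.

```bash
python3 -m creep '{"translation":[[0,0.007,-0.25],[0,0.007,-0.25],[0,0,-0.25],[0,0,-0.25],[0,0,-0.25],[0,0,-0.25],[0,0,-0.25],[0,0,-0.2]],"dr":[[0,0,0.007],[0,0,0.007],[0,0,0],[0,0,0],[0,0,0],[0,0,0],[0,0,0],[0,0,0]],"fingers":[1,1,1,1,1,1,1,1]}' 80
python3 -m creep '{"translation":[[0,0,0],[0,0,0],[0,0,0],[0,0,0],[0,0,0],[0,0,0],[0,0,0],[0,0,0]],"dr":[[0,0,0],[0,0,0],[0,0,0],[0,0,0],[0,0,0],[0,0,0],[0,0,0],[0,0,0]],"fingers":[-1,-1,-1,-1,-1,-1,-1,-1]}'
python3 -m creep '{"translation":[[0,0,0],[0,0,0],[0,0,0.05],[0,0,0.05],[0,0,0.1],[0,0,0.1],[0,0,0.1],[0,0,0.1]],"dr":[[0,0,0],[0,0,0],[0,0,0],[0,0,0],[0,0,0],[0,0,0],[0,0,0],[0,0,0]],"fingers":[-1,-1,-1,-1,-1,-1,-1,-1]}'
```

```text
clock: 2.82
ee_pos: [0.4358, -0.0183, 0.0546]
orientation: [0.992, 0.124, -0.001, -0.0]
wrist_force: [0.2, 0.3, -0.2]
width: 0.0846
clock: 3.48
ee_pos: [0.4378, -0.0189, 0.0579]
orientation: [0.992, 0.124, 0.001, 0.0]
wrist_force: [-2.1, -0.7, 6.2]
width: 0.0233
clock: 4.15
ee_pos: [0.437, -0.0187, 0.0948]
orientation: [0.992, 0.124, 0.0, 0.0]
wrist_force: [-0.2, -0.1, -3.6]
width: 0.023
```

```bash
python3 -m creep '{"translation":[[0,0,0.12],[0,0,0.12],[0,0,0.12],[0,0,0.12],[0,0,0.12],[0,0,0.12],[0,0,0.12],[0,0,0.12]],"dr":[[0,0,0],[0,0,0],[0,0,0],[0,0,0],[0,0,0],[0,0,0],[0,0,0],[0,0,0]],"fingers":[-1,-1,-1,-1,-1,-1,-1,-1]}'
for i in 1 2; do python3 -m creep '{"translation":[[0.193,0.06,0],[0.193,0.06,0],[0.193,0.06,0],[0.193,0.06,0],[0.193,0.06,0],[0.193,0.06,0],[0.193,0.06,0],[0.193,0.06,0]],"dr":[[0,0,-0.0325],[0,0,-0.0325],[0,0,-0.0325],[0,0,-0.0325],[0,0,-0.0325],[0,0,-0.0325],[0,0,-0.0325],[0,0,-0.0325]],"fingers":[-1,-1,-1,-1,-1,-1,-1,-1]}';done
python3 -m creep '{"translation":[[0,0,0],[0,0,0],[0,0,0],[0,0,0],[0,0,0],[0,0,0],[0,0,0],[0,0,0]],"dr":[[0,0,0],[0,0,0],[0,0,0],[0,0,0],[0,0,0],[0,0,0],[0,0,0],[0,0,0]],"fingers":[-1,-1,-1,-1,-1,-1,-1,-1]}'
python3 - <<'E'
from h import *
print(env.get_obs());
c=cap('wrist','w2.png');c=cap('scene','s2.png')
im=cv2.imread('pics/s2.png');w=cv2.imread('pics/w2.png')
cv2.imwrite('pics/v2.png',np.vstack([cv2.resize(im[110:260,180:380],(400,300)),cv2.resize(w,(400,300))]))
E
```

```text
clock: 4.82
ee_pos: [0.4369, -0.0187, 0.1669]
orientation: [0.992, 0.124, -0.0, 0.0]
wrist_force: [0.1, 0.4, -4.4]
width: 0.0229
clock: 5.48
ee_pos: [0.5535, 0.0176, 0.1662]
orientation: [0.998, 0.059, -0.0, -0.0]
wrist_force: [0.6, -0.7, -3.3]
width: 0.023
clock: 6.15
ee_pos: [0.6692, 0.0536, 0.1659]
orientation: [1.0, -0.006, -0.0, -0.0]
wrist_force: [0.2, -0.2, -3.4]
width: 0.0231
clock: 6.82
ee_pos: [0.6684, 0.0533, 0.1661]
orientation: [1.0, -0.006, 0.0, 0.0]
wrist_force: [0.1, 0.5, -3.1]
width: 0.0232
{'clock': 6.8167, 'joints': array([-3.13829510e-02,  2.11856704e-01,  1.56819968e+00, -3.54437158e-06,
        1.36146465e+00, -1.92940437e-02]), 'joint_vel': array([ 0.0017117 ,  0.00214852, -0.00095635, -0.00063392, -0.00099652,
        0.00101139]), 'joint_efforts': array([-8.50771641e-03, -4.73502231e+01, -3.77332163e+01, -1.79326371e-04,
        3.14298537e-03, -4.07439511e-04]), 'ee_pos': array([0.66839537, 0.05325251, 0.16605605]), 'orientation': array([ 9.99981734e-01, -6.04404862e-03,  3.57503902e-05,  2.64012391e-06]), 'wrist_force': array([ 0.05178246,  0.51509032, -3.12907697]), 'torque': array([ 0.03301199,  0.00938498, -0.04676309]), 'width': 0.023249205108056604}
```

View pics/v2.png

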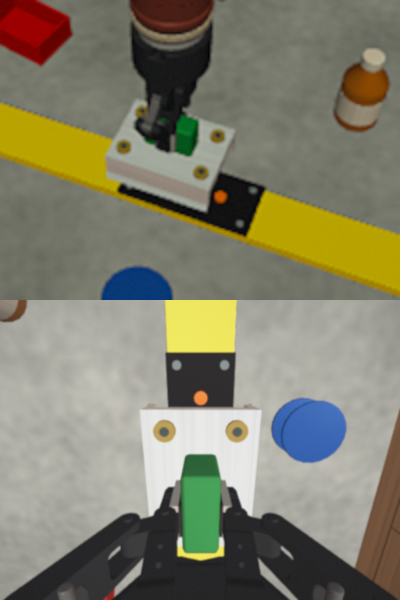

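The scene crop shows the jig level above the ski, short of the far plunger. The wrist view (second panel) shows the far plunger ahead of the jig and centred between the two jig bolts. I'll check the lateral offset and pitch numerically.

Run:
```python
from h import *
o=env.get_obs();c=wcam(load('w2.png'),o);im=c['frame'];h=cv2.cvtColor(im,cv2.COLOR_RGB2HSV).astype(int);H,S,V=h[...,0],h[...,1],h[...,2]
def bl(m,lo,hi):
    n,l,s,ce=cv2.connectedComponentsWithStats(m.astype(np.uint8));return [(ce[i],s[i]) for i in range(1,n) if lo<s[i][4]<hi]
for ce,s in bl((H>3)&(H<16)&(S>150)&(V>150),60,600): print('orange',ce.round(1),s,back(c,*ce,.076).round(4))
for ce,s in bl((H>12)&(H<28)&(S>80)&(V<220)&(np.arange(384)[:,None]>140)&(np.arange(384)[:,None]<210),60,1500): print('bolt',ce.round(1),s,back(c,*ce,.1486).round(4))
# plate edges rows 80-120
for r in range(80,125,8):
    u=np.where(V[r,180:330]<60)[0]+180; a,b=back(c,u.min()-.5,r,.071),back(c,u.max()+.5,r,.071); print('plate mid',((a+b)/2).round(4),(a-b)[0].round(4))
for r in range(160,215,12):
    m=(S[r]<50)&(V[r]>150);u=np.where(m)[0];u=u[(u>140)&(u<370)];a,b=back(c,u.min()-.5,r,.1486),back(c,u.max()+.5,r,.1486);print('jig mid',((a+b)/2).round(4),(a-b)[0].round(4))
y=H; 
for r in (10,30,50):
    u=np.where((abs(H[r]-28)<8)&(S[r]>120))[0];u=u[(u>150)&(u<360)];a,b=back(c,u.min()-.5,r,.065),back(c,u.max()+.5,r,.065);print('ski mid',((a+b)/2).round(4),(a-b)[0].round(4))
```

```text
orange [256.5 125.3] [248 116  18  19 256] [0.6699 0.1152 0.076 ]
bolt [210.1 167.4] [196 154  28  28 492] [0.6434 0.0984 0.1486]
bolt [302.8 167.5] [290 155  27  27 485] [0.6958 0.0977 0.1486]
bolt [506.2 176.3] [499 157  13  35 121] [0.8125 0.0912 0.1486]
bolt [504.4 199.6] [493 187  19  23 158] [0.8154 0.0769 0.1486]
plate mid [0.6703 0.1492 0.071 ] -0.067
plate mid [0.6703 0.1434 0.071 ] -0.0676
plate mid [0.6698 0.1375 0.071 ] -0.0674
plate mid [0.6701 0.1314 0.071 ] -0.0672
plate mid [0.6696 0.1253 0.071 ] -0.067
plate mid [0.67  0.119 0.071] -0.0668
jig mid [0.6624 0.1025 0.1486] -0.1155
jig mid [0.6625 0.0955 0.1486] -0.1177
jig mid [0.6637 0.0884 0.1486] -0.1224
jig mid [0.6677 0.081  0.1486] -0.1324
jig mid [0.6684 0.0734 0.1486] -0.1362
ski mid [0.6709 0.1979 0.065 ] -0.0669
ski mid [0.6708 0.1849 0.065 ] -0.0668
ski mid [0.6706 0.1712 0.065 ] -0.0666
```

The jig and plate centre lines agree to about 0.3 mm, and the pin is about 25 mm ahead, so I'm lowering.

```bash
python3 -m creep '{"translation":[[0,0,-0.08],[0,0,-0.1],[0,0,-0.1],[0,0,-0.1],[0,0,-0.1],[0,0,-0.06],[0,0,-0.04],[0,0,-0.02]],"dr":[[0,0,0],[0,0,0],[0,0,0],[0,0,0],[0,0,0],[0,0,0],[0,0,0],[0,0,0]],"fingers":[-1,-1,-1,-1,-1,-1,-1,-1]}'
python3 -m creep '{"translation":[[0,0,-0.02],[0,0,-0.01],[0,0,-0.01],[0,0,0],[0,0,0],[0,0,0],[0,0,0],[0,0,0]],"dr":[[0,0,0],[0,0,0],[0,0,0],[0,0,0],[0,0,0],[0,0,0],[0,0,0],[0,0,0]],"fingers":[-1,-1,-1,-1,-1,-1,-1,-1]}'
```

```text
clock: 7.58
ee_pos: [0.6682, 0.0534, 0.12]
orientation: [1.0, -0.006, -0.001, -0.0]
wrist_force: [0.8, -0.3, -4.0]
width: 0.0226
clock: 8.25
ee_pos: [0.6686, 0.0533, 0.1181]
orientation: [1.0, -0.006, 0.0, 0.0]
wrist_force: [-0.9, -0.6, -3.7]
width: 0.0232
```

```bash
for i in 1 2 3; do python3 -m creep '{"translation":[[0,0,-0.01],[0,0,-0.01],[0,0,0],[0,0,0],[0,0,0],[0,0,0],[0,0,0],[0,0,0]],"dr":[[0,0,0],[0,0,0],[0,0,0],[0,0,0],[0,0,0],[0,0,0],[0,0,0],[0,0,0]],"fingers":[-1,-1,-1,-1,-1,-1,-1,-1]}'; done
```

```text
clock: 8.92
ee_pos: [0.6686, 0.0533, 0.1165]
orientation: [1.0, -0.006, 0.0, -0.0]
wrist_force: [-0.2, 0.2, -3.3]
width: 0.023
clock: 9.58
ee_pos: [0.6686, 0.0533, 0.1151]
orientation: [1.0, -0.006, 0.0, 0.0]
wrist_force: [-0.3, -0.1, -2.5]
width: 0.023
clock: 10.25
ee_pos: [0.6688, 0.0533, 0.1149]
orientation: [1.0, -0.006, 0.0, 0.0]
wrist_force: [-4.8, -0.8, 5.2]
width: 0.0231
```

```bash
python3 -m creep '{"translation":[[0,0,0.005],[0,0,0],[0,0,0],[0,0,0],[0,0,0],[0,0,0],[0,0,0],[0,0,0]],"dr":[[0,0,0],[0,0,0],[0,0,0],[0,0,0],[0,0,0],[0,0,0],[0,0,0],[0,0,0]],"fingers":[-1,-1,-1,-1,-1,-1,-1,-1]}'
python3 - <<'E'
from h import *
o=env.get_obs();print(o['wrist_force'],o['torque'],o['orientation'],o['ee_pos'])
cap('wrist','w3.png');cap('scene','s3.png')
im=cv2.imread('pics/s3.png');w=cv2.imread('pics/w3.png')
cv2.imwrite('pics/v3.png',np.vstack([cv2.resize(im[130:250,200:360],(400,300),interpolation=2),cv2.resize(w,(400,300))]))
E
```

```text
clock: 10.92
ee_pos: [0.6688, 0.0532, 0.1149]
orientation: [1.0, -0.006, 0.0, 0.0]
wrist_force: [-4.1, -0.2, 6.0]
width: 0.0232
[-4.14332687 -0.23943587  6.04812198] [0.08268016 0.75674476 0.12033939] [ 9.99982178e-01 -5.96438178e-03  2.55003805e-04  6.40341971e-05] [0.66881342 0.05324972 0.11485354]
```

View pics/v3.png

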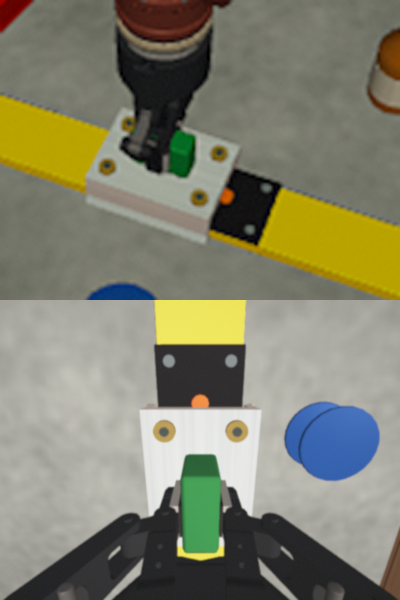

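The picture shows the jig astride the plate, level, with the far plunger just ahead of it. Height and force match resting on the pin. Now I'll slide it along +y.

```bash
python3 -m creep '{"translation":[[-0.003,0.01,0],[0,0.015,0],[0,0.02,0],[0,0.02,0],[0,0.02,0],[0,0.02,0],[0,0.015,0],[0,0.01,0]],"dr":[[0,0,0],[0,0,0],[0,0,0],[0,0,0],[0,0,0],[0,0,0],[0,0,0],[0,0,0]],"fingers":[-1,-1,-1,-1,-1,-1,-1,-1]}'; python3 -m creep '{"translation":[[0,0.01,0],[0,0.015,0],[0,0.015,0],[0,0.015,0],[0,0.015,0],[0,0.01,0],[0,0,0],[0,0,0]],"dr":[[0,0,0],[0,0,0],[0,0,0],[0,0,0],[0,0,0],[0,0,0],[0,0,0],[0,0,0]],"fingers":[-1,-1,-1,-1,-1,-1,-1,-1]}'
```

```text
clock: 11.68
ee_pos: [0.6697, 0.0618, 0.115]
orientation: [1.0, -0.006, 0.002, 0.001]
wrist_force: [-0.1, -6.2, 3.9]
width: 0.0232
clock: 12.35
ee_pos: [0.6697, 0.068, 0.115]
orientation: [1.0, -0.006, 0.002, 0.001]
wrist_force: [0.9, -5.0, 3.5]
width: 0.0232
```

```bash
for i in 1 2; do python3 -m creep '{"translation":[[0,0.01,0],[0,0.01,0],[0,0.01,0],[0,0.01,0],[0,0.01,0],[0,0,0],[0,0,0],[0,0,0]],"dr":[[0,0,0],[0,0,0],[0,0,0],[0,0,0],[0,0,0],[0,0,0],[0,0,0],[0,0,0]],"fingers":[-1,-1,-1,-1,-1,-1,-1,-1]}';done
```

```text
clock: 13.02
ee_pos: [0.6695, 0.0718, 0.1149]
orientation: [1.0, -0.006, 0.002, 0.001]
wrist_force: [0.1, -5.6, 4.6]
width: 0.0226
clock: 13.68
ee_pos: [0.6675, 0.077, 0.1127]
orientation: [1.0, -0.006, -0.001, -0.0]
wrist_force: [0.8, 0.3, -3.2]
width: 0.023
```

It dropped 2 mm, into the taper. Now I'll centre it and go down.

```bash
python3 -m creep '{"translation":[[0.005,0.008,0],[0.005,0.008,0],[0,0,-0.01],[0,0,-0.01],[0,0,-0.01],[0,0,0],[0,0,0],[0,0,0]],"dr":[[0,0,0],[0,0,0],[0,0,0],[0,0,0],[0,0,0],[0,0,0],[0,0,0],[0,0,0]],"fingers":[-1,-1,-1,-1,-1,-1,-1,-1]}'; python3 -c "
from h import *
o=env.get_obs();print(o['wrist_force'],o['torque'],o['orientation'],o['ee_pos'])"
```

```text
clock: 14.35
ee_pos: [0.6691, 0.0778, 0.1116]
orientation: [1.0, -0.006, -0.0, 0.0]
wrist_force: [0.4, 0.1, -4.3]
width: 0.0231
[ 0.36288383  0.10321806 -4.29011485] [-0.00304562  0.00026671  0.0207119 ] [ 9.99982005e-01 -5.99910437e-03 -5.27164486e-06  4.93722917e-06] [0.66909244 0.07777758 0.11158073]
```

```bash
for i in 1 2; do python3 -m creep '{"translation":[[0,0,-0.01],[0,0,-0.01],[0,0,-0.01],[0,0,0],[0,0,0],[0,0,0],[0,0,0],[0,0,0]],"dr":[[0,0,0],[0,0,0],[0,0,0],[0,0,0],[0,0,0],[0,0,0],[0,0,0],[0,0,0]],"fingers":[-1,-1,-1,-1,-1,-1,-1,-1]}';done; python3 -c "
from h import *
o=env.get_obs();print(o['wrist_force'],o['torque'],o['orientation'],o['ee_pos'])"
```

```text
clock: 15.02
ee_pos: [0.6691, 0.0778, 0.1094]
orientation: [1.0, -0.006, 0.0, 0.0]
wrist_force: [1.2, 0.9, -3.9]
width: 0.0229
clock: 15.68
ee_pos: [0.6692, 0.0778, 0.1075]
orientation: [1.0, -0.006, 0.0, -0.0]
wrist_force: [-2.9, -0.2, 2.3]
width: 0.0226
[-2.94402094 -0.18276298  2.32577157] [-0.06832338  0.57178416  0.02146624] [ 9.99982071e-01 -5.98515099e-03  1.89617054e-04 -5.90636131e-07] [0.66922797 0.07779487 0.10749124]
```

It's on the plungers, 7.4 mm below the pin tip level. Pressing home now.

```bash
for i in 1 2 3; do python3 -m creep '{"translation":[[0,0,-0.01],[0,0,-0.01],[0,0,-0.01],[0,0,0],[0,0,0],[0,0,0],[0,0,0],[0,0,0]],"dr":[[0,0,0],[0,0,0],[0,0,0],[0,0,0],[0,0,0],[0,0,0],[0,0,0],[0,0,0]],"fingers":[-1,-1,-1,-1,-1,-1,-1,-1]}';done; python3 -c "
from h import *
o=env.get_obs();print(o['wrist_force'],o['torque'],o['orientation'],o['ee_pos'])"
```

```text
clock: 16.35
ee_pos: [0.6693, 0.0778, 0.1053]
orientation: [1.0, -0.006, 0.0, -0.0]
wrist_force: [-3.6, 0.1, 4.8]
width: 0.0229
clock: 17.02
ee_pos: [0.6693, 0.0778, 0.1036]
orientation: [1.0, -0.006, 0.0, 0.0]
wrist_force: [-5.2, 1.2, 8.7]
width: 0.0231
clock: 17.68
ee_pos: [0.6693, 0.0778, 0.1032]
orientation: [1.0, -0.006, 0.0, 0.0]
wrist_force: [-9.5, -0.4, 14.1]
width: 0.0229
[-9.46095244 -0.40615561 14.11362261] [-0.15723828  1.59820805 -0.02856204] [ 9.99982468e-01 -5.92043580e-03  1.09501631e-05  1.11645691e-04] [0.66932452 0.07780825 0.10319167]
```

```bash
python3 -m creep '{"translation":[[-0.006,0,-0.008],[0,0,-0.008],[0,0,0],[0,0,0],[0,0,0],[0,0,0],[0,0,0],[0,0,0]],"dr":[[0,0,0],[0,0,0],[0,0,0],[0,0,0],[0,0,0],[0,0,0],[0,0,0],[0,0,0]],"fingers":[-1,-1,-1,-1,-1,-1,-1,-1]}'
python3 - <<'E'
from h import *
o=env.get_obs();print(o['wrist_force'],o['torque'],o['orientation'],o['ee_pos'],abs(o['joint_vel']).max())
cap('wrist','w4.png');cap('scene','s4.png');o=env.get_obs();print(o['wrist_force'],o['ee_pos'])
im=cv2.imread('pics/s4.png');w=cv2.imread('pics/w4.png')
cv2.imwrite('pics/v4.png',np.vstack([cv2.resize(im[130:250,200:360],(400,300),interpolation=2),cv2.resize(w,(400,300))]))
E
```

```text
clock: 18.35
ee_pos: [0.6693, 0.0778, 0.1031]
orientation: [1.0, -0.006, 0.0, 0.0]
wrist_force: [-11.1, 0.3, 17.8]
width: 0.0227
[-11.05040089   0.33594662  17.84366364] [-0.08682011  1.83770763 -0.03679388] [ 9.99982377e-01 -5.91679655e-03  4.76032746e-04  1.00040066e-04] [0.66927024 0.0778252  0.10312907] 0.0020859845226700005
[-10.46894308  -0.29088048  17.88111629] [0.66929342 0.0778093  0.10314626]
```

View pics/v4.png

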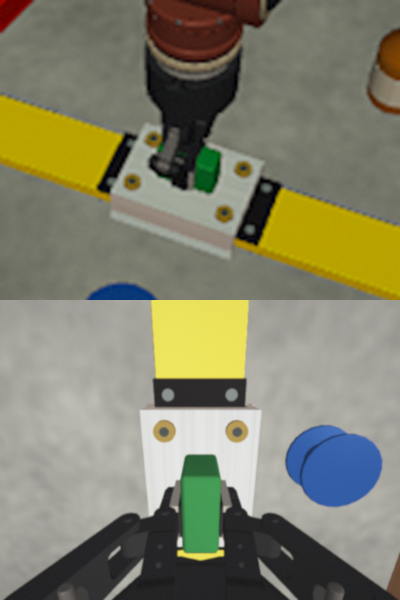

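The picture shows the jig centred over the plate, with equal black strips at both ends and down flush. It sits 11.8 mm below the pin-riding height and the readings are steady, so I'm handing in.

```bash
python3 -c "
from h import *
print(env.close_job());o=env.get_obs();print(o['clock'],o['wrist_force'],o['ee_pos'],o['width'])"
```

```text
the job is handed in; nothing more can be done
None
the job is handed in; nothing more can be done
```

I set the jig down on the pin about 25 mm short of the hole, slid it along +y until it dropped over the pin, and pressed it home. I handed the job in at about 18.5 s with the handle still gripped and pressed down; it reports no verdict.

**Last checks:**
- **Depth:** the tool ended 11.8 mm below where the jig rode on the pin's tip; fully home is 12 mm. The plunger stroke itself was not measured.
- **Push:** the wrist read about 18 N upward. With the jig's weight that makes about 22 N on the plate and plungers, against the 12 N the plungers need.
- **Grip and stillness:** the grip was set to 80 N, the fingers were 23 mm open on the handle, and the arm was still and the jig level.
- **Picture:** the jig looked level and centred on the plate. The bottle and spool, where visible, looked undisturbed. The red box was only partly in view.

**One thing that disagreed:** a sideways force of about −11 N along x remained at the end. A 0.5 mm shift toward −x did not relieve it. It did not move the jig or keep it from seating.

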